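Shift the gear lever of the pipe threader through its H-gate

ROBOT

A 6-joint arm with a two-finger parallel gripper is mounted at the origin on the work surface. World frame = base frame: x ahead of the robot, y to its left, z up, the work surface at z = 0. Lengths are in m, angles in degrees, forces in N, time in s.
With the tool pointing down it reaches from about 0.35 to 0.875 m from the base axis. Payload 4.2 kg.
Tool frame: the origin (TCP) lies on the front face of the gripper's body, between the roots of the fingers; the fingertips stand 70 mm ahead of it and the grasp point (between the pads) lies 51 mm ahead of it; z points along the fingers, y is the line along which they close (so a half turn about z gives the same grasp; the last joint's range is limited). The gripper opens to 87 mm and grips with 3 to 60 N. Pads are 19 mm wide; open, the fingers measure 117 mm over their backs; the gripper's body (75 mm by 190 mm) begins 51 mm behind the grasp point.
Start: joints at [90.791, 22.042, 0.453, 0, -68.411, -14.817], TCP at [0.151, 0.606, 0.292] pointing down, gripper open.
Joint ranges: [-179.83, 179.83], [-69.29, 118.12], [-61.27, 80.66], [-181.25, 117.63], [-171.15, -9.14], [-177.46, 177.46]. Speed limits (degrees/s): [159.86, 159.86, 180, 180, 180, 180].

INTERFACE

Orientations are given as a 3x3 rotation matrix whose columns are the frame's x, y, z axes.
In Python, from station import r gives the robot as it stands.
- The arm moves only by the shell command python3 -m pendant 'ROWS' [OPENING]. ROWS is JSON, a list of rows, each a list of 2 entries, a list of its own where there are three numbers: the shift along the tool's x, y, z in mm, then the turn, a rotation vector about the tool's x, y, z in rad. A call has 1 to 10 rows; each row is the pose to reach, as a shift and turn from the pose commanded when the call began, along the tool's axes at that moment; what a row does not reach only later rows make up. A row lasts 1/10 s, in which the tool goes at most 50 mm and 8.59 degrees, less where a joint would pass 70% of its speed; a pose out of reach is approached as far as the arm can. A call with a gripper value outside its range is refused whole. OPENING is the opening, from 0 (shut) to 1 (fully open), set as the call begins (- or left out, the last holds). The fingers move at their own pace and stop on an object; the grip force is fixed at half the most. Time passes only in rows, so rows that repeat a pose let the fingers close. It gives the time, the measured TCP pose, the force, the opening and the grip force at its end, in the units of the state.
- r.sense(): the state, without advancing time (a new reading comes with each control period).
- r.capture(name): name is "scene" or "top"; returns a dict with "frame" (480x640x3 uint8, red, green, blue), "vertical_fov" (degrees; the focal length in pixels is half the picture's height over the tangent of half this angle, whatever the lens; pixels are square), "cx", "cy" (the principal point, pixels), "rvec" (rotation vector, rad) and "tvec" (3), from world to camera coordinates, as OpenCV has them. Camera axes: x right, y down, z forward; pixel columns grow to the right and rows downward; lengths in m; the calibration is good to about 2 mm. A picture is of the moment at which its call begins. There is no depth.
- r.finish_job(): hands the job in; it is judged then, once.
The state is a dict: "time_s": time; "joints": joint angles; "joint_velocities": joint speeds; "effort": joint torques, N m; "tcp_pos": TCP position; "ee_rot": TCP orientation; "wrist_force": force on the tool from outside, world axes, zero at the start; "moment": the same for the moment, N m; "gripper_width": opening from 0.0 (shut) to 1.0 (fully open); "gripper_force": force on a finger pad.
Only numpy, scipy, OpenCV 4.12 (cv2) and the standard library are available. Lean on these libraries where they do the work, as an engineer would, in place of code of your own. Each camera call takes 0.05 s, during which the arm holds its last target. There are 200 camera calls.

TASK

On the bench pipe-threading machine, push the gear lever by its ball knob, with the fingertips or the outside of the fingers, out of the left-hand column of the H-gate (left as the robot sees it, the one nearer the chuck), across the middle channel and fully home into the end of the slot that the T-shaped pin stands beside; it must not go into the opposite slot of that same right-hand column. Do not take the lever between the fingers, leave the fittings and the pipe cutter lying where they are, and finish with the robot clear of everything.

Things in the scene. Friction and masses are not known exactly. Their poses are not given: they have to be found in the camera images.
- machine: Green pipe-threading machine fixed to the bench. Origin on the bench straight below the lever's pivot; x points away from the robot at yaw 0, y to the left, z up. Gearbox 260 x 260 mm about the origin, flat top at z 140 mm, with the gate plate and lever on it. On its left a headstock (y 130 to 250 mm, z to 200 mm), then a chuck and a copper pipe, to y 420 mm. Only the lever rises above z 200 mm.
- gate (a point): Centre of the steel gate plate's top, at z 154 mm on the machine's z axis, axes as the machine's. Plate 100 mm along x, 170 mm along y, cut with an H of slots: two columns along x at y = +20 mm (left) and -20 mm (right), each 16 mm wide, x from -33 to +33 mm, joined by one cross channel along y, 18 mm wide (x from -9 to +9 mm).
- knob (a point): Centre of the lever's black ball knob, 38 mm diameter, on a 10 mm steel rod; 220 mm from the pivot, which is on the machine's z axis at z 40 mm. About 260 mm above the bench with the lever upright, about 250 mm when it leans into a slot.
- rod_at_gate (a point): Centre of the lever rod at the level of the gate plate, 110 mm from the pivot. The rod (10 mm) cannot leave the slots: in a column it has about 3 mm of play to each side, in the cross channel about 4 mm (twice as much at the knob).
- shift (a joint): Lean of the lever along the columns, rad: 0 in the middle (cross channel), positive towards the machine's +x; about +0.245 or -0.245 at the slot ends. Knob x in the machine's frame = 220 mm x sin(shift). No spring: stays where it is left, about 3 N at the knob moves it. Starts anywhere from -0.23 to 0.23.
- cross (a joint): Lean along the cross channel, rad: positive towards the machine's +y; +0.18 in the left column, -0.18 in the right. Knob y in the machine's frame = 220 mm x cos(shift) x sin(cross). Free to change only while shift is within about 0.04 of 0 (rod in the cross channel). No spring, about 2.5 N at the knob moves it. Starts in the left column.
- pin: The marker: dark steel T-shaped pin fixed in the gate plate on the right of the target slot, 35 mm tall, with a cross-bar 47 mm long and 9 mm thick lying along the machine's x. Origin at its foot on the plate; it is at y = -66 mm in the machine's frame, at x = +28 or -28 mm.
- pin_slot (a point): Where the rod's centre at gate level is when the lever is fully home in the target slot, beside the T-shaped pin: 47 mm from the pin along the machine's +y (x = +28 or -28 mm, y = -19 mm in the machine's frame).
- plug: Low round dark steel plug, 20 mm diameter, 4 mm high, beside the other right-hand slot, which is not to be entered. Origin at its foot on the plate, y = -66 mm in the machine's frame, x opposite to the pin's. Two more such plugs stand beside the left-hand slots.
- plug_slot (a point): End of the wrong right-hand slot, beside the low round plug, at gate level.
- coupling_mid (a point): Centre of a loose brass coupling, 36 mm diameter, 40 mm tall, standing on the gearbox top in its near left corner. Leave it.
- nipple_center (a point): Centre of a loose dark steel pipe nipple, 34 mm diameter, 60 mm tall, standing on the gearbox top in its far right corner. Leave it.
- elbow_mid (a point): Corner of a loose copper elbow, 28 mm thick, two legs of 50 mm, lying on the bench to the right of the machine. Leave it.
- cutter_mid (a point): Middle of the red body of a loose pipe cutter, 175 mm long, 26 mm high, lying on the bench to the right of the machine. Leave it.

How it is judged (in metres and radians):
On the way:
1. the lever has crossed into the right-hand column (value of joint cross below -0.13 rad), for 0.1 s.
At the end, for the whole second after the job is handed in: the lever rests fully home in the slot beside the T-shaped pin (rod centre at gate level within 6.5 mm of the slot's home point, 13 mm at the knob), it is still, and the loose fittings and the cutter are within 15 mm of where they lay (horizontal distance between rod_at_gate and pin_slot below 0.0065 m and value of joint cross below -0.13 rad and velocity of joint shift between -0.03 and 0.03 rad/s and velocity of joint cross between -0.03 and 0.03 rad/s and distance of each of coupling_mid, nipple_center, elbow_mid, cutter_mid from where it was at the start of the episode below 0.015 m); the robot touches nothing.
It fails at once if the lever entered the slot beside the low round plug (rod within 12 mm of its end) (horizontal distance between rod_at_gate and plug_slot below 0.012 m).
It fails at once if the lever was taken between the fingers (grasp point within 15 mm of the knob's axis, lower than 30 mm above its centre) (horizontal distance between the grasp point and knob below 0.015 m and z of the grasp point in the frame of knob below 0.03 m).
It fails at once if a loose fitting or the pipe cutter was moved or lifted by more than 15 mm (distance of any of coupling_mid, nipple_center, elbow_mid, cutter_mid from where it was at the start of the episode above 0.015 m).
It also fails if it takes over 51 s, if anything falls off the work surface, if the arm or the gripper's body presses on something with over 40 N, if the wrist force passes 120 N, or if a joint passes its speed limit or range.

## Working session

There is one attempt and no reset: what is moved stays moved. The work goes in short steps, Python scripts to look and compute and a shell command to move; the robot and the scene stay as the last step left them, time stands still between calls to the robot, and variables do not carry over. Pictures are saved under pics/ and viewed, at most 10 in all, crops included, and the job is handed in when it is done.

```bash
mkdir -p pics; ls
cat > h.py <<'E'
import numpy as np, cv2
from station import r
def cap(n):
    c=r.capture(n); f=240/np.tan(np.radians(c["vertical_fov"])/2)
    R=cv2.Rodrigues(np.array(c["rvec"],float))[0]; t=np.array(c["tvec"],float).ravel()
    K=np.array([[f,0,c["cx"]],[0,f,c["cy"]],[0,0,1]])
    return dict(img=np.array(c["frame"]),K=K,R=R,t=t,C=-R.T@t)
def ray(c,p):
    d=c["R"].T@np.linalg.inv(c["K"])@np.array([p[0],p[1],1.]); return d/np.linalg.norm(d)
def onz(c,p,z):
    d=ray(c,p); return c["C"]+d*(z-c["C"][2])/d[2]
def proj(c,P):
    q=c["K"]@(c["R"]@np.array(P,float)+c["t"]); return q[:2]/q[2]
def save(c,n,crop=None,s=1):
    im=c["img"][:,:,::-1]
    if crop: x0,y0,x1,y1=crop; im=im[y0:y1,x0:x1]
    cv2.imwrite("pics/"+n,cv2.resize(im,None,fx=s,fy=s,interpolation=cv2.INTER_CUBIC))
E
python3 - <<'E'
from h import *
for n in("scene","top"):
    c=cap(n); save(c,n+"0.png"); print(n,c["C"].round(3),c["R"].round(2).tolist(),c["K"][0,0])
s=r.sense(); print(s["time_s"],s["tcp_pos"],np.round(s["ee_rot"],3).tolist(),s["gripper_width"])
E
```

```text
pics
scene [ 0.272 -0.481  0.71 ] [[0.83, -0.55, 0.02], [-0.4, -0.62, -0.67], [0.38, 0.55, -0.74]] 537.2715002068792
top [ 0.397 -0.058  0.949] [[0.01, -1.0, 0.0], [-0.98, -0.01, -0.18], [0.18, -0.0, -0.98]] 518.291307836152
0.1 [0.15137074 0.60597095 0.29126145] [[0.97, -0.243, -0.0], [-0.243, -0.97, -0.002], [0.0, 0.002, -1.0]] 1.0035817745914437
```

View pics/scene0.png

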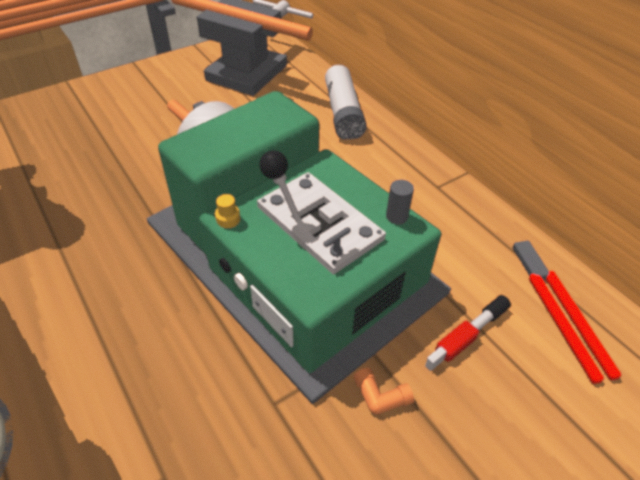

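View pics/top0.png

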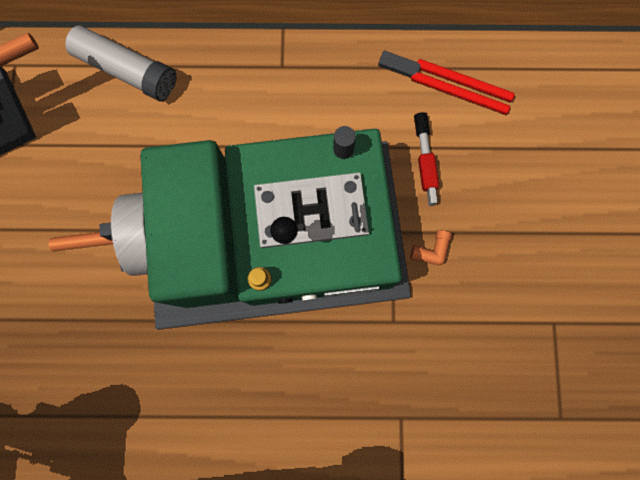

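The T-pin is near (357,215) in the top view and (337,243) in the scene view, which is the near side of the plate (x = -28). The far-right plug is at (350,187). The knob, at (284,230) in the top view, leans to the near-left. Next I measure the plate pose and the knob.

```bash
cat >> h.py <<'E'
def knobpx(c,lim):
    im=c["img"].astype(int); m=(im.max(2)<45).astype(np.uint8)
    x0,y0,x1,y1=lim; w=np.zeros_like(m); w[y0:y1,x0:x1]=m[y0:y1,x0:x1]
    w=cv2.morphologyEx(w,cv2.MORPH_OPEN,cv2.getStructuringElement(2,(13,13)))
    k=max(cv2.findContours(w,0,1)[0],key=cv2.contourArea)
    return cv2.minEnclosingCircle(k)
def tri(a,pa,b,pb):
    da,db=ray(a,pa),ray(b,pb); s=np.linalg.lstsq(np.c_[da,-db],b["C"]-a["C"],rcond=None)[0]
    A=a["C"]+s[0]*da;B=b["C"]+s[1]*db; return (A+B)/2,np.linalg.norm(A-B)
def knob():
    a,b=cap("top"),cap("scene")
    pa,pb=knobpx(a,(240,140,400,300)),knobpx(b,(200,90,420,300))
    P,e=tri(a,pa[0],b,pb[0]); return a,b,pa,pb,P,e
E
python3 - <<'E'
from h import *
a,b,pa,pb,P,e=knob(); print(pa,pb,P.round(4),e)
im=a["img"].astype(int); m=((im.min(2)>115)&(im.max(2)-im.min(2)<25)).astype(np.uint8)
w=np.zeros_like(m); w[165:252,245:378]=m[165:252,245:378]
pts=cv2.findNonZero(w); h=cv2.convexHull(pts)
rect=cv2.minAreaRect(np.array([onz(a,q[0],.154)[:2]*1000 for q in h],np.float32)); print("plate mm",rect)
print((cv2.boxPoints(rect)).round(1).tolist())
# green top right edge / pin via plane z=.189
o=np.array(rect[0])/1000
for n,px,z in(("T",(357,215),.185),("plugFR",(350,187),.158),("plugFL",(267,197),.158)):
    print(n,(onz(a,px,z)[:2]-o).round(4))
save(a,"gate.png",(225,150,405,285),4)
E
```

```text
((284.7696533203125, 229.6460723876953), 13.47079086303711) ((390.5, 290.0), 10.735555648803711) [ 0.6652 -0.0211 -0.0862] 0.15549495973088223
plate mm ((590.2312622070312, -30.970001220703125), (101.17418670654297, 170.93304443359375), 7.465134620666504)
[[529.0, 47.20000076293945], [551.2000122070312, -122.30000305175781], [651.5, -109.0999984741211], [629.2999877929688, 60.29999923706055]]
T [-0.0167 -0.0718]
plugFR [ 0.0349 -0.0625]
plugFL [0.0176 0.0682]
```

View pics/gate.png

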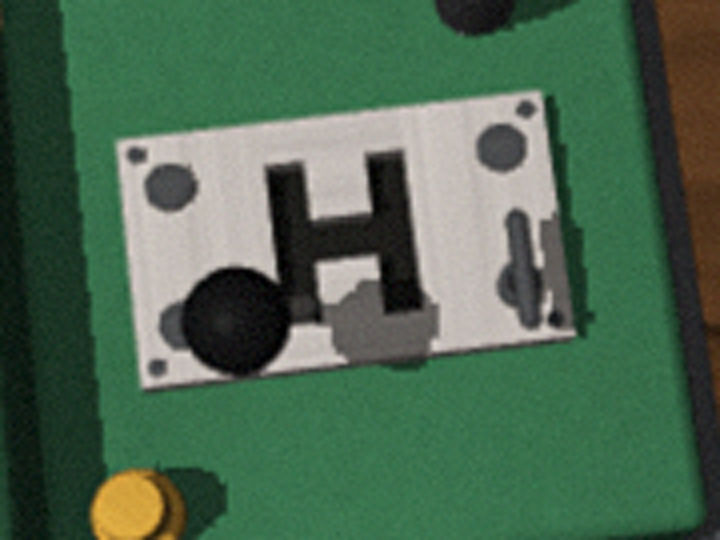

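```bash
cat >> h.py <<'E'
O=np.array([.590,-.031]); YAW=np.radians(7.47); M=np.array([[np.cos(YAW),-np.sin(YAW)],[np.sin(YAW),np.cos(YAW)]])
def mach(P): return np.r_[M.T@(np.array(P)[:2]-O),P[2]]*1000
def kn(z=.25):
    a=cap("top"); p=knobpx(a,(240,140,400,300)); return mach(onz(a,p[0],z)),p
def st():
    s=r.sense(); R=np.array(s["ee_rot"]); print("t",s["time_s"],"tcp mach",mach(s["tcp_pos"]).round(1),"F",np.round(s["wrist_force"],1),"w",round(s["gripper_width"],2)); return s,R
def to(x,y,z):
    "tool-frame shift mm to put TCP at machine (x,y) z mm"
    s,R=st(); p=np.r_[O+M@np.array([x,y])/1000,z/1000]; print("shift",(R.T@(p-s["tcp_pos"])*1000).round(1))
    Rt=np.c_[np.r_[M[:,0],0],np.r_[-M[:,1],0],[0,0,-1]]; print("turn",cv2.Rodrigues(R.T@Rt)[0].ravel().round(3))
E
python3 - <<'E'
from h import *
k,p=kn(.25); print(k.round(1),p); to(k[0]-65,k[1],375)
E
```

```text
[-47.6  39.  250. ] ((284.078125, 229.203125), 13.930188179016113)
t 0.25 tcp mach [-352.   688.8  291.7] F [0.2 0.4 0.4] w 1.0
shift [460.9 516.9 -82.7]
turn [ 0.001  0.    -0.375]
```

```bash
python3 -m pendant '[[[30,30,-83],[0,0,0]],[[60,70,-83],[0,0,-0.1]],[[100,110,-83],[0,0,-0.2]],[[130,145,-83],[0,0,-0.3]],[[165,180,-83],[0,0,-0.375]],[[195,215,-83],[0,0,-0.375]],[[230,255,-83],[0,0,-0.375]],[[260,290,-83],[0,0,-0.375]],[[290,325,-83],[0,0,-0.375]],[[320,360,-83],[0,0,-0.375]]]' 0
python3 - <<'E'
from h import *
to(-112.6,39,375)
E
```

```text
time_s: 1.25
tcp_pos: [0.3676, 0.192, 0.3756]
ee_rot: [[0.991, 0.131, 0.001], [0.131, -0.991, 0.001], [0.001, -0.001, -1.0]]
wrist_force: [0.5, 0.3, 0.1]
gripper_width: 0.173
gripper_force: 0.0
t 1.25 tcp mach [-191.5  250.   375.6] F [0.5 0.3 0.1] w 0.17
shift [ 78.8 211.1   0.5]
turn [-0.001 -0.001  0.001]
```

```bash
python3 -m pendant '[[[18,46,0],[0,0,0]],[[35,90,0],[0,0,0]],[[52,135,0],[0,0,0]],[[70,175,0],[0,0,0]],[[79,211,0],[0,0,0]],[[79,211,20],[0,0,0]],[[79,211,50],[0,0,0]],[[79,211,78],[0,0,0]],[[79,211,78],[0,0,0]],[[79,211,78],[0,0,0]]]' 0
python3 - <<'E'
from h import *
to(-37,39,298)
c=cap("scene"); save(c,"s1.png",(120,60,420,285),2.5)
E
```

```text
time_s: 2.25
tcp_pos: [0.4735, -0.005, 0.2979]
ee_rot: [[0.991, 0.13, 0.0], [0.13, -0.991, -0.001], [0.0, 0.001, -1.0]]
wrist_force: [0.5, 0.8, 1.0]
gripper_width: 0.004
gripper_force: 0.0
t 2.25 tcp mach [-112.1   40.9  297.9] F [0.5 0.8 1. ] w 0.0
shift [75.1  1.9 -0.1]
turn [ 0.001 -0.     0.   ]
```

View pics/s1.png

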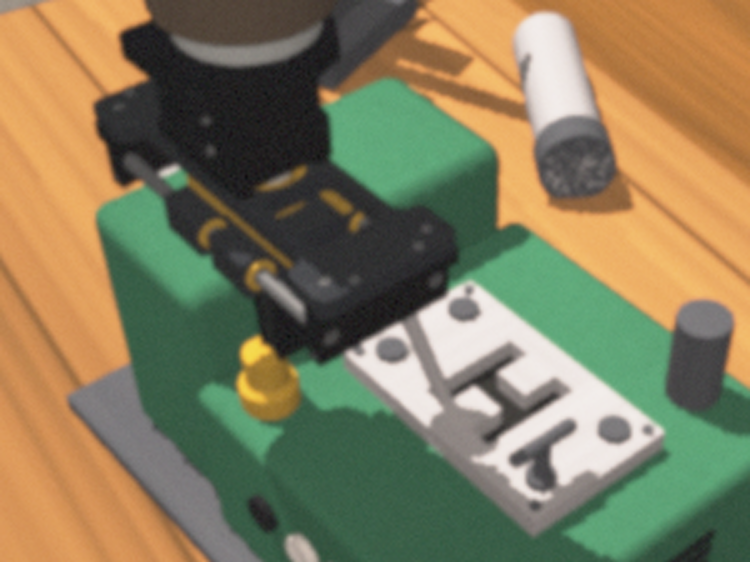

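```bash
python3 -m pendant '[[[25,2,0],[0,0,0]],[[35,2,0],[0,0,0]],[[43,2,0],[0,0,0]],[[51,2,0],[0,0,0]],[[59,2,0],[0,0,0]],[[66,2,0],[0,0,0]],[[73,2,0],[0,0,0]],[[79,2,0],[0,0,0]],[[82,2,0],[0,0,0]],[[82,2,0],[0,0,0]]]' 0
python3 - <<'E'
from h import *
st(); b=cap("scene")
# rod direct: save crop around gate
save(b,"s2.png",(180,90,420,285),3)
E
```

```text
time_s: 3.3
tcp_pos: [0.5552, 0.0039, 0.297]
ee_rot: [[0.992, 0.13, 0.0], [0.13, -0.992, 0.0], [0.0, -0.0, -1.0]]
wrist_force: [-3.0, -0.1, 1.7]
gripper_width: 0.005
gripper_force: 1.3
t 3.3 tcp mach [-30.   39.1 297. ] F [-3.  -0.1  1.7] w 0.01
```

View pics/s2.png

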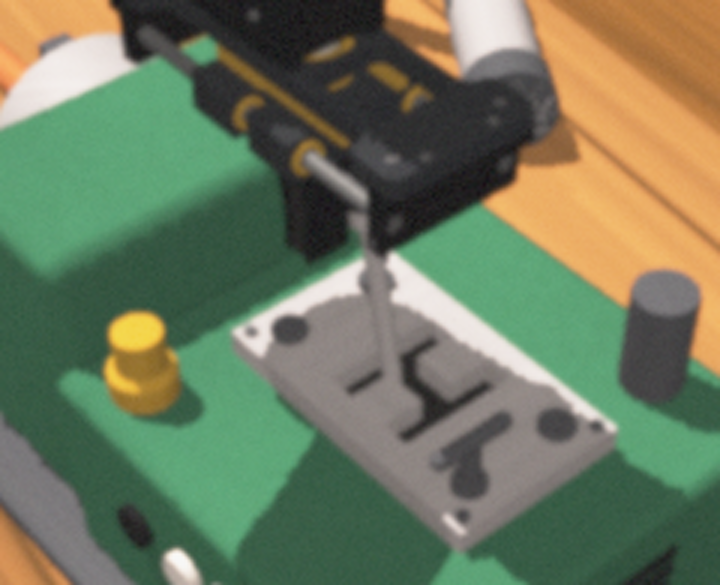

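```bash
python3 -m pendant '[[[-15,0,0],[0,0,0]],[[-35,0,-30],[0,0,0]],[[-60,0,-70],[0,0,0]],[[-90,0,-78],[0,0,0]],[[-90,0,-78],[0,0,0]]]' 0
python3 - <<'E'
from h import *
k,p=kn(.256); print(k.round(1),p); to(0,100,375)
E
```

```text
time_s: 3.85
tcp_pos: [0.464, -0.0084, 0.3781]
ee_rot: [[0.991, 0.13, 0.007], [0.13, -0.992, 0.002], [0.007, -0.001, -1.0]]
wrist_force: [0.8, -0.3, -0.2]
gripper_width: 0.005
gripper_force: 0.0
[-92.9 -44.2 256. ] ((348.5, 253.5), 30.602386474609375)
t 3.9 tcp mach [-121.1   39.   376.7] F [-0.1  0.1 -0.1] w 0.01
shift [121.1 -61.    2.4]
turn [-0.001 -0.005  0.   ]
```

Run:
```python
from h import *
a=cap("top"); e=proj(a,np.r_[O+M@[0,.039],.256]); print(e)
x,y=e.astype(int); print(knobpx(a,(x-22,y-22,x+22,y+22)))
save(a,"t3.png",(225,130,405,285),4)
```

```text
[279.97486321 194.7803716 ]Traceback (most recent call last):
  File "<stdin>", line 3, in <module>
  File "h.py", line 22, in knobpx
    k=max(cv2.findContours(w,0,1)[0],key=cv2.contourArea)
ValueError: max() iterable argument is empty
```

Run:
```python
from h import *
a=cap("top"); save(a,"t3.png",(225,110,405,285),3)
```

```text
(no output)
```

View pics/t3.png

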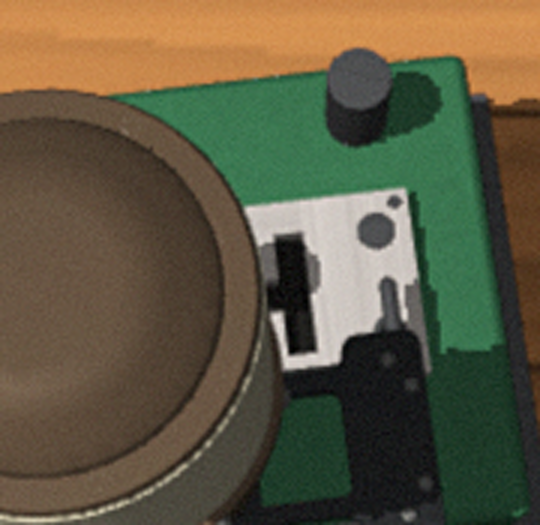

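```bash
python3 -m pendant '[[[25,-45,0],[0,0,0]],[[50,-90,0],[0,0,0]],[[80,-130,0],[0,0,0]],[[100,-160,0],[0,0,0]],[[121,-160,0],[0,0,0]],[[121,-160,0],[0,0,0]]]' 0
python3 - <<'E'
from h import *
a,b=cap("top"),cap("scene")
for c in(a,b):
    x,y=proj(c,np.r_[O+M@[0,.039],.256]).astype(int); print(x,y)
    try: c["p"]=knobpx(c,(x-22,y-22,x+22,y+22)); print(c["p"],mach(onz(c,c["p"][0],.256)).round(1))
    except ValueError: print("none")
save(a,"t4.png",(190,110,405,285),3)
st()
E
```

```text
time_s: 4.6
tcp_pos: [0.5671, 0.1683, 0.3717]
ee_rot: [[0.991, 0.131, -0.003], [0.131, -0.991, -0.002], [-0.004, 0.002, -1.0]]
wrist_force: [-0.8, -0.2, -0.9]
gripper_width: 0.005
gripper_force: 0.0
279 194
((279.39654541015625, 196.5), 14.815999984741211) [ -2.3  40.1 256. ]
303 146
none
t 4.7 tcp mach [  1.1 199.1 373.1] F [-1.1 -0.8 -0.1] w 0.0
```

View pics/t4.png

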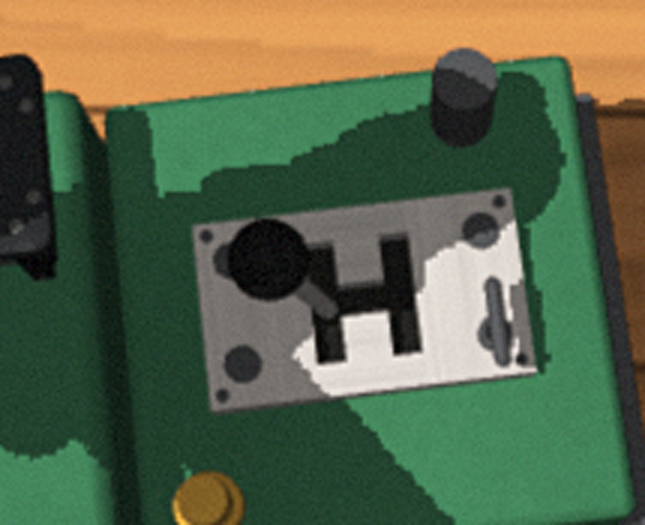

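```bash
python3 -m pendant '[[[-2,40,0],[0,0,0]],[[-3,80,0],[0,0,0]],[[-3,99,20],[0,0,0]],[[-3,99,55],[0,0,0]],[[-3,99,75],[0,0,0]],[[-3,99,75],[0,0,0]],[[-3,120,75],[0,0,0]],[[-3,128,75],[0,0,0]],[[-3,136,75],[0,0,0]],[[-3,144,75],[0,0,0]]]' 0
python3 -m pendant '[[[0,8,0],[0,0,0]],[[0,16,0],[0,0,0]],[[0,24,0],[0,0,0]],[[0,32,0],[0,0,0]],[[0,40,0],[0,0,0]],[[0,48,0],[0,0,0]],[[0,54,0],[0,0,0]],[[0,58,0],[0,0,0]],[[0,58,0],[0,0,0]]]' 0
python3 -c "
from h import *
st()"
```

```text
time_s: 5.7
tcp_pos: [0.5812, 0.0236, 0.3025]
ee_rot: [[0.991, 0.13, 0.005], [0.13, -0.991, 0.002], [0.005, -0.001, -1.0]]
wrist_force: [-0.3, 4.3, 4.2]
gripper_width: 0.004
gripper_force: 2.3
time_s: 6.6
tcp_pos: [0.5877, -0.0349, 0.2997]
ee_rot: [[0.992, 0.129, -0.001], [0.129, -0.992, -0.0], [-0.001, 0.0, -1.0]]
wrist_force: [-0.5, 1.9, 0.5]
gripper_width: 0.008
gripper_force: 0.7
t 6.6 tcp mach [ -2.7  -3.6 299.7] F [-0.5  1.9  0.5] w 0.01
```

```bash
python3 -m pendant '[[[0,-20,0],[0,0,0]],[[0,-50,-30],[0,0,0]],[[0,-95,-70],[0,0,0]],[[0,-135,-78],[0,0,0]],[[0,-150,-78],[0,0,0]],[[0,-150,-78],[0,0,0]]]' 0
python3 - <<'E'
from h import *
c=cap("top")
x,y=proj(c,np.r_[O+M@[0,-.039],.256]).astype(int)
p=knobpx(c,(x-26,y-26,x+26,y+26)); print((x,y),p,mach(onz(c,p[0],.256)).round(1))
save(c,"t5.png",(190,110,405,285),3); to(62,-39,375)
E
```

```text
time_s: 7.2
tcp_pos: [0.5677, 0.1162, 0.3776]
ee_rot: [[0.991, 0.133, -0.001], [0.133, -0.991, -0.0], [-0.002, 0.0, -1.0]]
wrist_force: [0.0, -0.6, -1.0]
gripper_width: 0.01
gripper_force: 0.0
(np.int64(336), np.int64(188)) ((333.0, 190.0), 12.16562557220459) [ -2.2 -34.5 256. ]
t 7.25 tcp mach [ -3.1 147.6 377.1] F [ 0.1 -0.2 -0.3] w 0.0
shift [ 64.8 186.7   2.1]
turn [0.001 0.003 0.002]
```

View pics/t5.png

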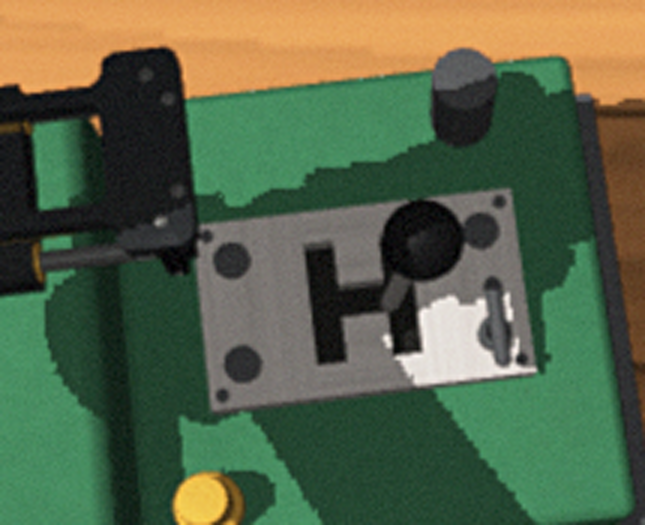

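```bash
python3 -m pendant '[[[2,40,0],[0,0,0]],[[2,80,0],[0,0,0]],[[2,118,20],[0,0,0]],[[2,118,60],[0,0,0]],[[2,118,78],[0,0,0]],[[2,130,78],[0,0,0]],[[2,142,78],[0,0,0]],[[2,150,78],[0,0,0]],[[2,156,78],[0,0,0]],[[2,160,78],[0,0,0]]]' 0
python3 -m pendant '[[[0,0,0],[0,0,0]],[[0,-20,0],[0,0,0]],[[0,-50,-30],[0,0,0]],[[0,-95,-70],[0,0,0]],[[0,-135,-78],[0,0,0]],[[0,-160,-78],[0,0,0]],[[0,-160,-78],[0,0,0]]]' 0
python3 - <<'E'
from h import *
c=cap("top")
x,y=proj(c,np.r_[O+M@[0,-.039],.256]).astype(int)
p=knobpx(c,(x-34,y-34,x+34,y+34)); print((x,y),p,mach(onz(c,p[0],.256)).round(1))
to(60,60,375);to(60,-39,375)
E
```

```text
time_s: 8.25
tcp_pos: [0.5915, -0.0443, 0.301]
ee_rot: [[0.992, 0.129, 0.002], [0.129, -0.992, 0.001], [0.002, -0.001, -1.0]]
wrist_force: [-0.4, 2.0, -1.5]
gripper_width: 0.01
gripper_force: 0.9
time_s: 8.95
tcp_pos: [0.5701, 0.1176, 0.3794]
ee_rot: [[0.991, 0.135, 0.002], [0.135, -0.991, 0.001], [0.002, -0.001, -1.0]]
wrist_force: [-0.1, -0.6, -0.8]
gripper_width: 0.008
gripper_force: 0.0
(np.int64(336), np.int64(188)) ((338.5, 189.0), 13.009712219238281) [ -1.7 -42.2 256. ]
t 9.0 tcp mach [ -0.6 148.5 378.8] F [-0.2  0.2  0.5] w 0.01
shift [60.3 88.7  3.9]
turn [ 0.    -0.001  0.003]
t 9.0 tcp mach [ -0.6 148.5 378.8] F [-0.2  0.2  0.5] w 0.01
shift [ 60.  187.7   3.9]
turn [ 0.    -0.001  0.003]
```

```bash
python3 -m pendant '[[[40,10,0],[0,0,0]],[[56,50,0],[0,0,0]],[[56,95,0],[0,0,0]],[[56,140,0],[0,0,0]],[[56,188,0],[0,0,0]],[[56,188,0],[0,0,0]],[[56,189,30],[0,0,0]],[[56,189,65],[0,0,0]],[[56,189,82],[0,0,0]],[[56,189,82],[0,0,0]]]' 0
python3 -c "
from h import *
to(-20,-40,297)"
```

```text
time_s: 10.0
tcp_pos: [0.6489, -0.0662, 0.2926]
ee_rot: [[0.992, 0.129, -0.008], [0.129, -0.992, -0.001], [-0.008, -0.0, -1.0]]
wrist_force: [-0.3, 0.6, -0.5]
gripper_width: 0.006
gripper_force: 0.0
t 10.0 tcp mach [ 53.8 -42.6 292.6] F [-0.3  0.6 -0.5] w 0.01
shift [-73.8  -2.5  -3.8]
turn [-0.     0.008 -0.001]
```

```bash
python3 -m pendant '[[[-15,-2,-3],[0,0,0]],[[-24,-2,-3],[0,0,0]],[[-31,-2,-3],[0,0,0]],[[-38,-2,-3],[0,0,0]],[[-45,-2,-3],[0,0,0]],[[-52,-2,-3],[0,0,0]],[[-59,-2,-3],[0,0,0]],[[-66,-2,-3],[0,0,0]],[[-72,-2,-3],[0,0,0]],[[-74,-2,-3],[0,0,0]]]' 0
python3 -m pendant '[[[-2,0,0],[0,0,0]],[[-4,0,0],[0,0,0]],[[-4,0,0],[0,0,0]]]' 0
python3 -c "
from h import *
st()"
```

```text
time_s: 11.0
tcp_pos: [0.5758, -0.073, 0.2986]
ee_rot: [[0.992, 0.13, -0.002], [0.13, -0.992, 0.001], [-0.002, -0.001, -1.0]]
wrist_force: [2.7, 0.1, -1.3]
gripper_width: 0.009
gripper_force: 1.2
time_s: 11.3
tcp_pos: [0.5726, -0.0734, 0.2986]
ee_rot: [[0.992, 0.13, -0.001], [0.13, -0.992, 0.0], [-0.001, -0.0, -1.0]]
wrist_force: [2.4, 0.9, -1.4]
gripper_width: 0.006
gripper_force: 1.2
t 11.3 tcp mach [-22.8 -39.8 298.6] F [ 2.4  0.9 -1.4] w 0.01
```

Not at the end stop yet, so I push in small steps until the force rises.

```bash
python3 -m pendant '[[[-2,0,0],[0,0,0]],[[-3,0,0],[0,0,0]],[[-3,0,0],[0,0,0]]]' 0
python3 -m pendant '[[[-2,0,0],[0,0,0]],[[-3,0,0],[0,0,0]],[[-3,0,0],[0,0,0]]]' 0 | grep -E 'force|pos'
python3 -c "
from h import *
st()"
```

```text
time_s: 11.6
tcp_pos: [0.5703, -0.0737, 0.299]
ee_rot: [[0.992, 0.13, 0.001], [0.13, -0.992, 0.0], [0.001, -0.0, -1.0]]
wrist_force: [3.9, 0.8, -4.0]
gripper_width: 0.007
gripper_force: 2.4
tcp_pos: [0.569, -0.0738, 0.299]
wrist_force: [9.1, 1.2, -6.4]
gripper_force: 4.7
t 11.9 tcp mach [-26.4 -39.7 299. ] F [ 9.1  1.2 -6.4] w 0.0
```

The force has risen to 9 N, so the lever is at the end stop. I back off and check.

```bash
python3 -m pendant '[[[5,0,0],[0,0,0]],[[25,0,0],[0,0,0]],[[45,0,-20],[0,0,0]],[[50,0,-60],[0,0,0]],[[50,0,-80],[0,0,0]],[[50,-45,-80],[0,0,0]],[[50,-90,-80],[0,0,0]],[[50,-135,-80],[0,0,0]],[[50,-180,-80],[0,0,0]],[[50,-220,-80],[0,0,0]]]' 0
python3 -m pendant '[[[0,0,0],[0,0,0]],[[0,0,0],[0,0,0]],[[0,0,0],[0,0,0]]]' 0 | grep force
python3 - <<'E'
from h import *
c=cap("top")
x,y=proj(c,np.r_[O+M@[-.053,-.039],.25]).astype(int)
p=knobpx(c,(x-30,y-30,x+30,y+30)); print((x,y),p,mach(onz(c,p[0],.25)).round(1))
save(c,"t6.png",(170,110,470,310),2.5); st()
E
```

```text
time_s: 12.9
tcp_pos: [0.5865, 0.1514, 0.3798]
ee_rot: [[0.992, 0.13, -0.002], [0.13, -0.992, -0.002], [-0.003, 0.001, -1.0]]
wrist_force: [0.7, -0.3, 0.1]
gripper_width: 0.005
gripper_force: 0.0
wrist_force: [0.2, -0.6, 0.3]
gripper_force: 0.0
(np.int64(340), np.int64(226)) ((343.0, 225.0), 12.16562557220459) [-51.7 -42.2 250. ]
t 13.25 tcp mach [ 21.2 178.8 379.5] F [-0.4  0.4 -1.1] w 0.0
```

View pics/t6.png

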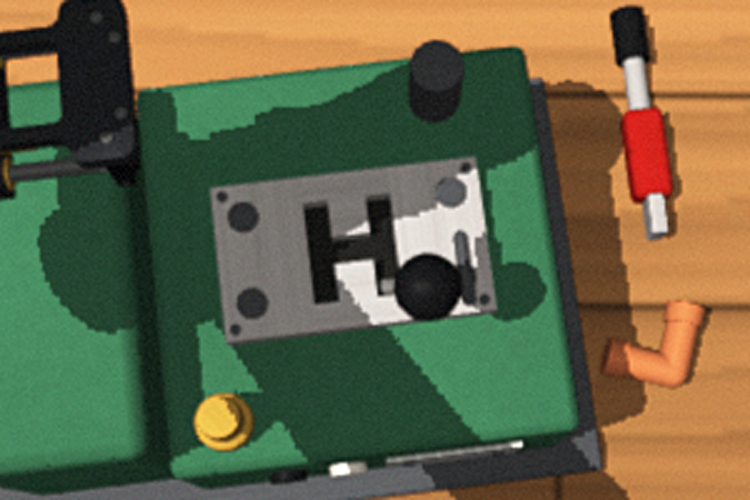

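The lever is home in the near-right slot beside the T-pin, with the knob at machine (-52, -42) mm. The fittings and cutter are undisturbed and the robot is clear.

```bash
python3 -c "
from station import r
print(r.finish_job())"
```

```text
the job is handed in; nothing more can be done
None
```

I pushed the lever across the middle channel and fully home into the slot beside the T-shaped pin (the near-right one), left the fittings and cutter where they lay and the robot clear, and handed the job in at about 13 s; no verdict was shown.

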